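# Set the gas regulator and close its lock hood

## Task

Get the drinks-gas regulator on the bench ready: put the loose brass hose coupling lying on its plate into the parts bin that holds the other couplings, and turn the regulator's knob so that its pointer points at the raised black set mark on the dial. Only then slide the steel lock hood fully home over the knob, and leave the neighbouring regulator's knob, the bottle, the jar and the tape roll as they are.

Things in the scene. Friction and masses are not known exactly. Their poses are not given: they have to be found in the camera images.
- panel: Fixed regulator plate, aluminium, 130 (x) x 280 (y) x 10 mm, origin at the centre of its underside. The knob's axis stands at y=-45 mm on a white dial (84 mm diameter, face 12 mm above the bench); a steel gauge (44 mm diameter, top at 36 mm) stands at y=-117. Two 4 mm high, 5 mm wide steel rails run along y at x=+-59.5. The lock hood starts in the +y half and slides to -y over the knob.
- knob (a joint): Angle of the regulator's knob (rad), 0 to 4.712, growing clockwise seen from above. At 0 the pointer is at 2.356 rad (counter-clockwise from above) from the panel's +x axis. It stays where it is left (friction 0.05 N m).
- knob_grip (a point): On the knob's axis, at mid-height of its grip: a black bar 46 mm long, 12 mm wide and 26 mm high, from 22 to 48 mm above the bench, on a 54 mm disc. The bar lies along the line from the axis to the pointer. This point's x axis points to the pointer.
- knob_pointer (a point): Tip of the knob's pointer (a white line on the knob shows its end of the bar), 28 mm from the axis, 22 mm above the bench.
- mark_tip (a point): Inner end of the set mark, a black raised tab 12 mm long, 5 wide, 3 high lying radially on the dial, 28 mm from the knob's axis (the tab starts 29.5 mm from it). The grey lines on the dial are only its scale. When the knob is set, the pointer's tip is over this point.
- lock (a joint): Travel of the lock hood (m): 0 fully open, 0.142 fully home with the hood's middle over the knob's axis. It slides to the panel's -y, with about 2 N of friction.
- lock_fin (a point): Top middle of the upright fin by which the hood is slid, 89 mm above the bench: a steel plate 44 mm (panel x) by 10 mm (panel y, along the slide) and 30 mm high, on the hood's roof (59 mm above the bench). The hood is a steel cover 94 mm wide (124 mm over its flanges) and 66 mm long, open towards the knob (panel -y); its middle is 12 mm to the panel's -y of the fin.
- coupling: The loose brass hose coupling, 52 mm long along its x, lying on the regulator plate between hood and knob, in the way of the hood: hexagon 20 mm over flats and 22 mm long in the middle, 16 mm round ends. Origin at the middle of its underside when built (10 mm off its axis). 80 g or so.
- bin_couplings: Red plastic bin, fixed, 160 (x) x 120 (y) x 70 mm high, walls and floor 4 mm, origin at the centre of its underside. Four brass couplings like the loose one lie fast on the floor of its +x half (x 22 to 72 mm), 24 mm high; its -x half is empty.
- bin_clamps: Red bin of the same shape and size, fixed, with steel hose-clamp rings (38 mm diameter, 11 mm high) on its floor. It may stand left or right; not the place for the coupling.
- regulator2: Neighbouring regulator without a lock, fixed: plate 95 x 95 x 10 mm with dial and the same knob in its middle, top 48 mm above the bench. Origin at the centre of its underside. Leave its knob alone.
- knob2_pointer (a point): Tip of the neighbouring regulator's pointer, 28 mm from its axis. Must not be moved.
- bottle: Glass bottle, 60 mm diameter, 200 mm high, standing beyond the plate. Origin at the centre of its underside. Leave it standing where it is.
- jar: White jar with a black cap, 56 mm diameter, 72 mm high, standing on the robot's side of the plate. Origin at the centre of its underside. Leave it standing where it is.
- tape: Grey roll of tape lying flat, 80 mm diameter, 30 mm high, on the robot's side of the plate. Origin at the centre of its underside. Leave it where it is.
Mind the look-alikes: they are no part of the job. Several things have the shape of the coupling; the one meant has the colours described above. What is shaped like the bin_couplings but white is not meant.

How it is judged:
By the outcome, as a careful person would: the job done as asked, in the order asked, and still so for the second after the job is handed in, with the robot touching nothing.
It also fails if it takes over 72 s, if anything falls off the work surface, if the arm or the gripper's body presses on something with over 40 N, if the wrist force passes 120 N, or if a joint passes its speed limit or range.

## Robot

A 6-joint arm with a two-finger parallel gripper is mounted at the origin on the work surface. World frame = base frame: x ahead of the robot, y to its left, z up, the work surface at z = 0. Lengths are in m, angles in rad, forces in N, time in s.
With the tool pointing down it reaches from about 0.2 to 0.875 m from the base axis. Payload 3.4 kg.
Tool frame: the origin (TCP) lies at the very end of the fingers, on their centre line; the grasp point (between the pads) lies 19 mm behind it; z points along the fingers, y is the direction in which the jaws open and shut (so a half turn about z gives the same grasp; the last joint's range is limited). The gripper opens to 94 mm and grips with 3 to 60 N. Pads are 16 mm wide; open, the fingers measure 119 mm over their backs; the gripper's body (75 mm by 177 mm) begins 78 mm behind the grasp point.
Start: joints at [-1.295, 0.276, 1.505, -0, 1.361, -0.121], TCP at [0.222, -0.53, 0.205] pointing down, gripper open.
Joint ranges: [-2.89, 2.89], [-0.75, 2.08], [0.22, 2.7], [-1.18, 4.32], [0.11, 2.71], [-2.7, 2.7]. Speed limits (rad/s): [2.57, 2.57, 3.14, 3.14, 3.14, 3.14].

## Interface

Orientations are given as a 3x3 rotation matrix whose columns are the frame's x, y, z axes.
In Python, from workcell import arm gives the robot as it stands.
- The arm moves only by the tool play_rows, never from a script. Its arguments are lists of equal length, an entry for each row: "slide": the shift along the tool's x, y, z in mm, a list of three; "spin": the turn about the tool's z in rad. In form: {"slide": [[tx, ty, tz], ...], "spin": [spin, ...]}. A call has 1 to 5 rows; each row is the pose to reach, as a shift and turn from the pose commanded when the call began, along the tool's axes at that moment; what a row does not reach only later rows make up. A row lasts 1/10 s, in which the tool goes at most 50 mm and 8.59 degrees, less where a joint would pass 70% of its speed; a pose out of reach is approached as far as the arm can. A call with a gripper value outside its range is refused whole. "fingers" is the opening, from 0 (shut) to 1 (fully open), set as the call begins (left out, the last holds). The fingers move at their own pace and stop on an object; the grip force is fixed at half the most. Time passes only in rows, so rows that repeat a pose let the fingers close. It gives the time, the measured TCP pose, the force and the opening at its end, in the units of the state.
- arm.observe(): the state, without advancing time (a new reading comes with each control period).
- arm.capture(name): name is "side" or "top" or "wrist"; returns a dict with "frame" (400x640x3 uint8, red, green, blue), "mtx" (3x3 intrinsics, pixels), "rvec" (rotation vector, rad) and "tvec" (3), from world to camera coordinates, as OpenCV has them. Camera axes: x right, y down, z forward; pixel columns grow to the right and rows downward; lengths in m; the calibration is good to about 2 mm. A picture is of the moment at which its call begins. There is no depth.
- arm.finish_job(): hands the job in, once; it reports no verdict.
Trained networks look in the newest picture that a camera, given by its name, has taken for a name from the list of things; names that differ only in an ending like _2 or _b are one class to them, and where a whole thing is asked for, a point or a joint stands for the part that bears it (a point fixed in the world has none). Each returns a list of dicts, best first, with "conf" (0 to 1); they miss things now and then, are a little off and sometimes report something else, mostly with a low value. They report only what shows in the picture. A call takes as long as a camera call. They do not tell look-alikes from the thing itself.
- arm.silhouettes(camera, label): "mask" (400x640 bool, what is visible of it) and "extent" ([left, top, right, bottom] in pixels, round what is visible of it).
The state is a dict: "t": time; "q": joint angles; "qvel": joint speeds; "effort": joint torques, N m; "ee_pos": TCP position; "eef_rot": TCP orientation; "contact_force": force on the tool from outside, world axes, zero at the start; "torque": the same for the moment, N m; "grip_width": finger opening in m.
Only numpy, scipy, OpenCV 4.12 (cv2) and the standard library are available. Lean on these libraries where they do the work, as an engineer would, in place of code of your own. Each camera call takes 0.05 s, during which the arm holds its last target. There are 200 camera calls.

## Working session

There is one attempt and no reset: what is moved stays moved. The work goes in short steps, Python scripts to look and compute and a tool call to move; the robot and the scene stay as the last step left them, time stands still between calls to the robot, and variables do not carry over. Pictures are saved under pics/ and viewed, about 8 in all and at most 12, crops included, and the job is handed in when it is done.

Besides the shell and the picture viewer there is one more tool, called after ">>>" as name(argument=value, ...), one argument or row to a line, values as JSON. play_rows: Moves the arm, as the interface text tells. Its arguments: {"type":"object","properties":{"slide":{"type":"array"},"spin":{"type":"array"},"fingers":{"type":"number"}},"required":["slide","spin"]}

```bash
ls; mkdir -p pics; cat > h.py <<'E'
import numpy as np, cv2
from workcell import arm
def cap(n,f=None,crop=None,scale=1):
    c=arm.capture(n)
    if f:
        im=c["frame"][:,:,::-1]
        if crop: im=im[crop[1]:crop[3],crop[0]:crop[2]]
        im=cv2.resize(im,None,fx=scale,fy=scale,interpolation=cv2.INTER_CUBIC) if scale!=1 else im
        cv2.imwrite("pics/"+f,im)
    return c
def ray(c,uv):
    R=cv2.Rodrigues(np.array(c["rvec"],float))[0]; t=np.array(c["tvec"],float).ravel()
    d=R.T@np.linalg.inv(c["mtx"])@np.array([uv[0],uv[1],1.]); o=-R.T@t
    return o,d
def atz(c,uv,z):
    o,d=ray(c,uv); return o+d*(z-o[2])/d[2]
def proj(c,P):
    return cv2.projectPoints(np.array(P,float).reshape(-1,1,3),np.array(c["rvec"],float),np.array(c["tvec"],float),np.array(c["mtx"],float),None)[0].reshape(-1,2)
E
python3 - <<'E'
from h import *
ct=cap("top","top1.png"); cs=cap("side","side1.png")
for n,c in(("top",ct),("side",cs)):
    o,d=ray(c,(320,200)); print(n,o.round(3),(d).round(3))
hz=dict(panel=.01,knob_grip=.048,lock_fin=.08,coupling=.022,bin_couplings=.07,bin_clamps=.07,regulator2=.01,bottle=.1,jar=.072,tape=.03,mark_tip=.015)
for k,z in hz.items():
    for r in arm.silhouettes("top",k)[:5]:
        v,u=np.nonzero(r["mask"]); m=(u.mean(),v.mean())
        print(k,round(r["conf"],2),np.round(r["extent"]),np.round(m),atz(ct,m,z).round(3))
E
```

```text
pics
top [ 0.363 -0.085  1.317] [ 0.147 -0.022 -0.989]
side [0.411 0.579 0.857] [ 0.114 -0.643 -0.757]
panel 0.75 [214. 154. 324. 233.] [269. 194.] [0.576 0.025 0.01 ]
knob_grip 0.65 [274. 174. 296. 200.] [284. 187.] [ 0.589 -0.019  0.048]
coupling 0.6 [336. 239. 351. 256.] [344. 246.] [ 0.43  -0.175  0.022]
coupling 0.59 [210. 251. 219. 268.] [214. 259.] [0.401 0.172 0.022]
coupling 0.41 [252. 190. 268. 206.] [260. 197.] [0.567 0.049 0.022]
bin_couplings 0.94 [388. 180. 443. 245.] [417. 209.] [ 0.521 -0.364  0.07 ]
bin_couplings 0.75 [385. 258. 445. 335.] [414. 296.] [ 0.299 -0.349  0.07 ]
bin_clamps 0.69 [112. 187. 181. 261.] [146. 221.] [0.499 0.34  0.07 ]
bin_clamps 0.57 [278. 216. 301. 234.] [287. 227.] [ 0.48  -0.027  0.07 ]
regulator2 0.84 [229. 126. 275. 168.] [251. 147.] [0.709 0.075 0.01 ]
bottle 0.94 [192. 136. 227. 171.] [210. 153.] [0.67 0.17 0.1 ]
jar 0.59 [279. 217. 298. 237.] [288. 227.] [ 0.48  -0.028  0.072]
tape 0.78 [250. 230. 278. 264.] [263. 246.] [0.433 0.039 0.03 ]
```

```bash
python3 - <<'E'
import cv2
a=cv2.imread("pics/top1.png")[110:350,100:460]
cv2.imwrite("pics/top1c.png",cv2.resize(a,None,fx=2.2,fy=2.2,interpolation=cv2.INTER_CUBIC))
E
```

```text
(no output)
```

View pics/top1c.png

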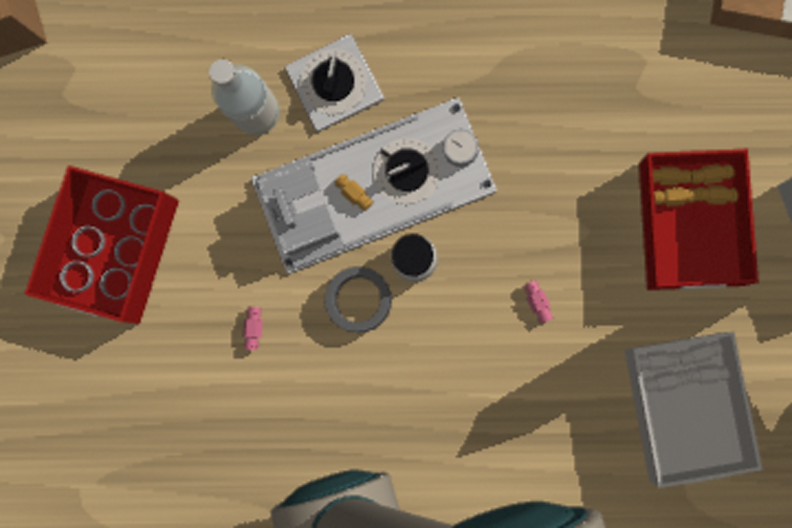

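View pics/side1.png

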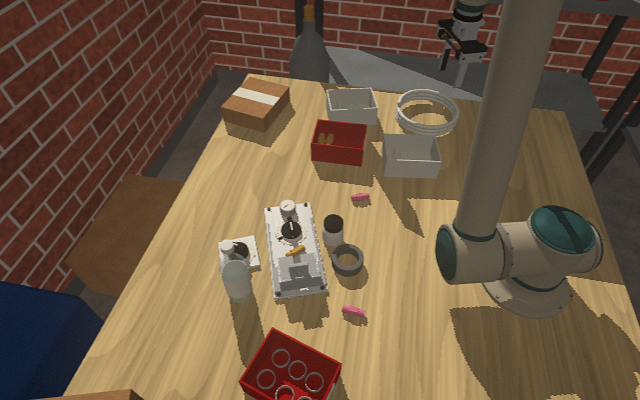

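Top view (crop scaled by 2.2): the hood is at the left of the plate at about (285,210). The brass coupling is at (353,190), the knob at (405,170) pointing roughly left, and the black mark at (385,152). The red coupling bin is at the right with its near half empty. The pink couplings and the white bin are look-alikes.

```bash
cat >> h.py <<'E'
def go(P,yaw=None):
    """shift(mm)/spin to bring TCP to world P with tool y (jaw) axis at world angle yaw (mod pi)"""
    s=arm.observe(); R=np.array(s["eef_rot"]); d=R.T@(np.array(P)-s["ee_pos"])*1000
    sp=0
    if yaw is not None:
        cur=np.arctan2(R[1,1],R[0,1]); sp=-((yaw-cur+np.pi/2)%np.pi-np.pi/2)
    print("go",d.round(1),"spin",round(sp,3),"q6",round(s["q"][5],2))
E
python3 - <<'E'
from h import *
c=cap("top"); s=arm.observe(); print(np.round(s["eef_rot"],3).tolist(), s["grip_width"])
k=[(253,180),(458,98),(495,190),(288,272)]
W=[atz(c,(x/2.2+100,y/2.2+110),.01)[:2] for x,y in k]; W=np.array(W); print(W.round(3))
ctr=W.mean(0); ey=((W[0]-W[1])+(W[3]-W[2])); ey/=np.linalg.norm(ey); a=np.arctan2(-ey[0],ey[1])
print(ctr,"yaw",a, np.linalg.norm(W[0]-W[1]),np.linalg.norm(W[1]-W[2]))
knob=ctr-.045*ey; print("knob",knob,"fin0",ctr+ey*(.142-.045+.012))
m=max(arm.silhouettes("top","coupling"),key=lambda r:-abs(r["extent"][0]-252))["mask"]
r=cv2.minAreaRect(np.argwhere(m)[:,::-1].astype(np.float32)); print(r)
# bin rim
m=arm.silhouettes("top","bin_couplings")
for b in m: print(b["extent"],[atz(c,p,.07)[:2].round(3).tolist() for p in cv2.boxPoints(cv2.minAreaRect(np.argwhere(b["mask"])[:,::-1].astype(np.float32)))])
P=[*(ctr+.02*ey),.25]; go(P,a)
E
```

```text
[[0.922, 0.386, 0.0], [0.386, -0.922, -0.0], [-0.0, 0.0, -1.0]] 0.09411538493508179
[[ 0.584  0.174]
 [ 0.686 -0.083]
 [ 0.568 -0.128]
 [ 0.469  0.129]]
[0.5766221  0.02299964] yaw 0.3709376523001722 0.27640139318922347 0.12629086615204616
knob [ 0.59293413 -0.01893981] fin0 [0.53711075 0.12458632]
((260.5000305175781, 196.5), (16.970561981201172, 7.071067810058594), 45.0)
[383.9, 261.1, 446.3, 333.5] [[0.368, -0.269], [0.391, -0.403], [0.229, -0.426], [0.206, -0.294]]
[386.3, 179.7, 443.0, 242.4] [[0.601, -0.293], [0.61, -0.428], [0.444, -0.433], [0.435, -0.301]]
[450.3, 177.0, 525.6, 248.8] [[0.564, -0.459], [0.612, -0.598], [0.453, -0.644], [0.406, -0.506]]
[216.8, 153.8, 325.4, 231.4] [[0.578, 0.169], [0.678, -0.084], [0.556, -0.129], [0.459, 0.121]]
go [ 541.2 -393.4  -44.5] spin -1.545 q6 -0.12
```

>>> play_rows(
  slide=[
    [40, -29, -10],
    [80, -58, -20],
    [120, -87, -30],
    [160, -116, -40],
    [200, -145, -45],
  ],
  spin=[0, 0, 0, 0, 0],
)

```text
t: 1.3
ee_pos: [0.3509, -0.3192, 0.2514]
eef_rot: [[0.923, 0.386, 0.001], [0.386, -0.923, -0.002], [0.001, 0.002, -1.0]]
contact_force: [0.2, -0.2, -0.3]
grip_width: 0.0937
```

>>> play_rows(
  slide=[
    [40, -29, 0],
    [80, -58, 0],
    [120, -87, 0],
    [160, -116, 0],
    [200, -145, 0],
  ],
  spin=[0, 0, 0, 0, 0],
)

```text
t: 1.8
ee_pos: [0.4792, -0.1075, 0.2507]
eef_rot: [[0.922, 0.386, 0.001], [0.386, -0.922, -0.001], [0.001, 0.001, -1.0]]
contact_force: [1.6, 0.1, 0.6]
grip_width: 0.0941
```

>>> play_rows(
  slide=[
    [40, -30, 0],
    [80, -60, 0],
    [110, -80, 0],
    [125, -95, 0],
    [125, -95, 0],
  ],
  spin=[-0.12, -0.24, -0.36, -0.47, -0.47],
)

```text
t: 2.3
ee_pos: [0.5579, 0.0291, 0.2499]
eef_rot: [[0.644, 0.765, 0.0], [0.765, -0.644, 0.001], [0.001, -0.001, -1.0]]
contact_force: [-1.1, 0.2, 0.1]
grip_width: 0.0939
```

```bash
python3 - <<'E'
from h import *
s=arm.observe(); print(s["t"],s["ee_pos"],s["q"],s["contact_force"])
c=cap("wrist","w1.png"); o,d=ray(c,(320,200)); print(o,d)
for k,z in dict(panel=.01,knob_grip=.048,lock_fin=.089,coupling=.01,mark_tip=.015,knob_pointer=.022).items():
    for r in arm.silhouettes("wrist",k)[:5]:
        v,u=np.nonzero(r["mask"]); m=(u.mean(),v.mean())
        print(k,round(r["conf"],2),np.round(r["extent"]),np.round(m),atz(c,m,z).round(3))
E
```

```text
2.3 [0.55788147 0.02913408 0.24994396] [-7.30093865e-02  2.29533546e-01  1.45963082e+00  9.05246254e-04
  1.45248475e+00  6.26568690e-01] [-1.11916129  0.22421787  0.09025618]
[0.61109699 0.09194499 0.43034982] [-0.18690531 -0.23425906 -0.95425019]
panel 0.92 [230.  76. 432. 236.] [326. 158.] [0.578 0.034 0.01 ]
knob_grip 0.83 [338. 161. 372. 195.] [356. 178.] [ 0.595 -0.01   0.048]
lock_fin 0.7 [234.  82. 313. 181.] [269. 128.] [0.556 0.116 0.089]
lock_fin 0.26 [335.  24. 425. 120.] [379.  73.] [0.692 0.08  0.089]
coupling 0.83 [307. 136. 321. 174.] [313. 156.] [0.565 0.048 0.01 ]
coupling 0.83 [160. 149. 190. 180.] [176. 162.] [0.4   0.175 0.01 ]
mark_tip 0.74 [391. 335. 445. 371.] [415. 354.] [ 0.472 -0.354  0.015]
knob_pointer 0.96 [339. 162. 374. 194.] [356. 177.] [ 0.595 -0.016  0.022]
knob_pointer 0.19 [359.  51. 402.  95.] [381.  72.] [0.71  0.076 0.022]
```

View pics/w1.png

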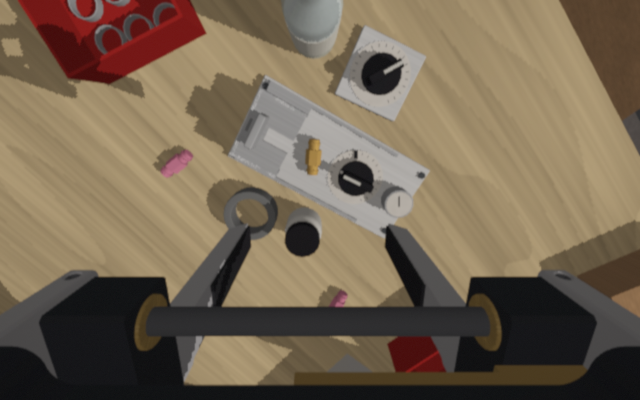

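The wrist picture shows the coupling at (313,156), nearly along the tool's x, the knob at (356,178) with its white line to the upper left, the black mark at (356,154), and the hood at (265,130).

```bash
python3 - <<'E'
from h import *
c=cap("wrist")
m=min(arm.silhouettes("wrist","coupling"),key=lambda r:abs(r["extent"][0]-307))["mask"]
hsv=cv2.cvtColor(c["frame"],cv2.COLOR_RGB2HSV)
p=np.argwhere(m)[:,::-1].astype(float)
w=np.array([atz(c,q,.02)[:2] for q in p]); mu=(w.min(0)+w.max(0))/2; 
e,v=np.linalg.eigh(np.cov(w.T)); ax=v[:,1]; t=(w-w.mean(0))@ax
print("coup",w.mean(0)+ax*(t.max()+t.min())/2,"ax",np.degrees(np.arctan2(ax[1],ax[0])),"len",np.ptp(t))
P=w.mean(0)+ax*(t.max()+t.min())/2
go([*P,.06],np.arctan2(ax[1],ax[0])+np.pi/2)
cv2.imwrite("pics/w1c.png",cv2.resize(c["frame"][60:250,215:445,::-1],None,fx=3.4,fy=3.0,interpolation=cv2.INTER_CUBIC))
E
```

```text
coup [0.56572588 0.04941667] ax 46.822916112244485 len 0.051964944428788865
go [ 23.9  -8.6 190.5] spin 0.048 q6 0.63
```

View pics/w1c.png

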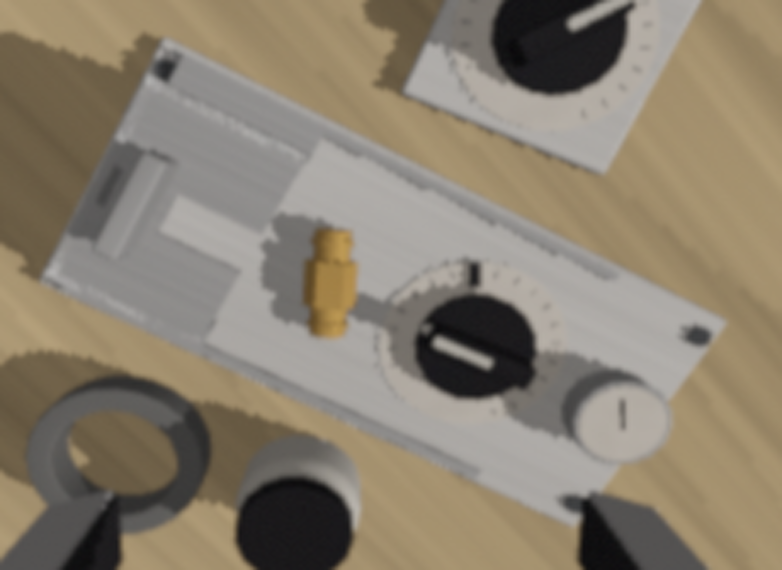

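>>> play_rows(
  slide=[
    [24, -9, 20],
    [24, -9, 65],
    [24, -9, 110],
    [24, -9, 155],
    [24, -9, 175],
  ],
  spin=[0.05, 0.05, 0.05, 0.05, 0.05],
  fingers=0.36,
)

```text
t: 3.25
ee_pos: [0.5626, 0.0503, 0.0715]
eef_rot: [[0.685, 0.728, -0.007], [0.728, -0.685, 0.0], [-0.004, -0.005, -1.0]]
contact_force: [-0.3, 0.7, 0.1]
grip_width: 0.0574
```

```bash
python3 - <<'E'
from h import *
s=arm.observe(); print(s["ee_pos"],s["grip_width"])
c=cap("wrist","w2.png")
m=arm.silhouettes("wrist","coupling")
for r in m:
    p=np.argwhere(r["mask"])[:,::-1].astype(float)
    w=np.array([atz(c,q,.02)[:2] for q in p]); e,v=np.linalg.eigh(np.cov(w.T)); ax=v[:,1]; t=(w-w.mean(0))@ax
    P=w.mean(0)+ax*(t.max()+t.min())/2
    print(r["conf"],r["extent"],P,np.degrees(np.arctan2(ax[1],ax[0])),np.ptp(t))
go([0.5657,0.0494,.013])
E
```

```text
[0.56256463 0.05027851 0.07146461] 0.05741195728037954
0.98 [309.3, 177.0, 335.9, 240.1] [0.56513169 0.04862652] 45.452035700922 0.0568035369589459
0.72 [73.7, 204.8, 126.5, 251.3] [0.40801557 0.17189536] 175.31158353399985 0.0622898263680876
0.65 [387.4, 193.7, 393.1, 207.2] [0.61618015 0.01334331] 54.60635051327708 0.012182967773948956
go [ 1.7  3.1 59.1] spin 0 q6 0.72
```

View pics/w2.png

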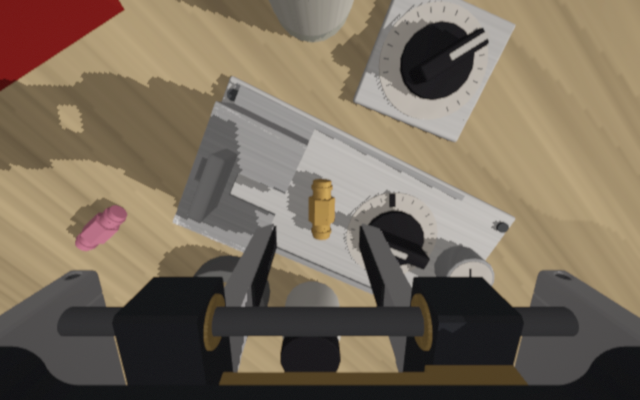

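The picture shows the coupling at (322,210), between the jaws' lines and aligned with the tool. The fingers are still closing to the preset.

>>> play_rows(
  slide=[
    [0, 0, 0],
    [0, 0, 0],
    [0, 0, 20],
    [0, 0, 35],
    [0, 0, 35],
  ],
  spin=[0, 0, 0, 0, 0],
)

```text
t: 3.85
ee_pos: [0.5654, 0.0506, 0.0404]
eef_rot: [[0.685, 0.729, -0.0], [0.729, -0.685, -0.0], [-0.0, -0.0, -1.0]]
contact_force: [-0.4, 0.4, 0.4]
grip_width: 0.0338
```

```bash
python3 - <<'E'
from h import *
s=arm.observe(); print(s["ee_pos"],s["grip_width"]); go([0.5654,0.049,.013])
E
```

```text
[0.56538527 0.05055557 0.04042401] 0.03382793804239224
go [-1.1  1.1 27.4] spin 0 q6 0.72
```

Now close on it, then lift.

>>> play_rows(
  slide=[
    [-1, 1, 15],
    [-1, 1, 26],
    [-1, 1, 26],
  ],
  spin=[0, 0, 0],
)

```text
t: 4.15
ee_pos: [0.5653, 0.0492, 0.0141]
eef_rot: [[0.685, 0.729, -0.001], [0.729, -0.685, -0.0], [-0.001, -0.001, -1.0]]
contact_force: [-0.0, 0.3, -0.8]
grip_width: 0.0339
```

>>> play_rows(
  slide=[
    [0, 0, 0],
    [0, 0, 0],
    [0, 0, 0],
    [0, 0, 0],
  ],
  spin=[0, 0, 0, 0],
  fingers=0,
)

```text
t: 4.55
ee_pos: [0.5664, 0.0493, 0.0151]
eef_rot: [[0.685, 0.729, 0.002], [0.729, -0.685, -0.0], [0.001, 0.001, -1.0]]
contact_force: [0.7, -0.0, 3.5]
grip_width: 0.0216
```

>>> play_rows(
  slide=[
    [0, 0, -20],
    [0, 0, -60],
    [0, 0, -110],
    [0, 0, -160],
    [0, 0, -160],
  ],
  spin=[0, 0, 0, 0, 0],
)

```text
t: 5.05
ee_pos: [0.5705, 0.0492, 0.1819]
eef_rot: [[0.684, 0.729, 0.015], [0.729, -0.684, -0.001], [0.01, 0.011, -1.0]]
contact_force: [0.4, -0.3, -0.5]
grip_width: 0.0212
```

>>> play_rows(
  slide=[
    [-40, 24, 0],
    [-80, 48, 0],
    [-120, 72, 0],
    [-160, 96, 0],
    [-200, 120, 0],
  ],
  spin=[0, 0, 0, 0, 0],
)

```text
t: 5.55
ee_pos: [0.515, -0.18, 0.1733]
eef_rot: [[0.684, 0.729, -0.001], [0.729, -0.684, 0.001], [-0.0, -0.001, -1.0]]
contact_force: [0.6, 0.2, -1.0]
grip_width: 0.0215
```

>>> play_rows(
  slide=[
    [-40, 24, 0],
    [-80, 48, 0],
    [-120, 72, 0],
    [-150, 90, 0],
    [-155, 95, 0],
  ],
  spin=[0, 0, 0, 0, 0],
)

```text
t: 6.05
ee_pos: [0.4777, -0.3604, 0.1729]
eef_rot: [[0.688, 0.726, -0.002], [0.726, -0.688, -0.001], [-0.002, -0.001, -1.0]]
contact_force: [0.6, 0.4, -0.7]
grip_width: 0.0214
```

```bash
python3 - <<'E'
from h import *
ct=cap("top"); c=cap("wrist","w3.png"); s=arm.observe(); print(s["ee_pos"],s["grip_width"],s["q"])
for r in arm.silhouettes("wrist","bin_couplings")[:2]:
    q=cv2.boxPoints(cv2.minAreaRect(np.argwhere(r["mask"])[:,::-1].astype(np.float32)))
    print(r["conf"],r["extent"],[atz(c,p,.07)[:2].round(3).tolist() for p in q])
go([.482,-.365,.15])
print(proj(c,[[.482,-.365,.004]]))
E
```

```text
[ 0.4787802  -0.35720869  0.17307536] 0.021353782061113952 [-7.57757485e-01  3.29529161e-01  1.50787505e+00  5.14811527e-04
  1.30622657e+00 -1.64334943e-03]
0.91 [132.8, 195.0, 279.1, 342.4] [[0.221, -0.301], [0.404, -0.277], [0.416, -0.38], [0.222, -0.42]]
0.81 [263.9, 69.5, 454.2, 244.5] [[0.442, -0.301], [0.602, -0.307], [0.608, -0.427], [0.433, -0.436]]
go [-4.7  8.5 23.3] spin 0 q6 -0.0
[[322.65931025 180.7072133 ]]
```

View pics/w3.png

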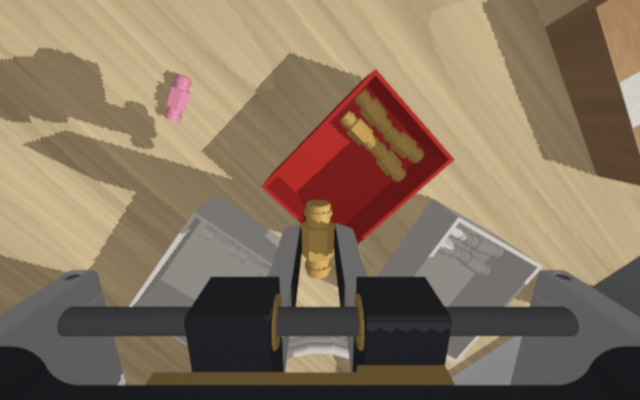

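The coupling is firmly held at (318,240). The red bin runs from (265,70) to (450,240), with its empty half at about (322,181).

>>> play_rows(
  slide=[
    [-4, 9, 20],
    [-4, 9, 60],
    [-4, 9, 100],
    [-4, 9, 135],
    [-4, 9, 146],
  ],
  spin=[0, 0, 0, 0, 0],
)

```text
t: 6.7
ee_pos: [0.4813, -0.3613, 0.0247]
eef_rot: [[0.683, 0.73, -0.006], [0.73, -0.683, 0.006], [0.001, -0.008, -1.0]]
contact_force: [-0.2, 0.5, -1.0]
grip_width: 0.0214
```

>>> play_rows(
  slide=[
    [0, 0, 0],
    [0, 0, 4],
    [0, 0, 4],
  ],
  spin=[0, 0, 0],
)

```text
t: 7.0
ee_pos: [0.4844, -0.3663, 0.0259]
eef_rot: [[0.684, 0.729, 0.002], [0.729, -0.684, -0.002], [0.0, 0.003, -1.0]]
contact_force: [-0.0, -0.3, -0.7]
grip_width: 0.0217
```

>>> play_rows(
  slide=[
    [0, 0, 8],
    [0, 0, 15],
    [0, 0, 15],
    [0, 0, 15],
  ],
  spin=[0, 0, 0, 0],
)

```text
t: 7.4
ee_pos: [0.483, -0.3657, 0.0092]
eef_rot: [[0.685, 0.729, -0.0], [0.729, -0.685, 0.0], [-0.0, -0.001, -1.0]]
contact_force: [0.4, -1.2, -1.2]
grip_width: 0.0215
```

>>> play_rows(
  slide=[
    [0, 0, 0],
    [0, 0, 0],
    [0, 0, 0],
    [0, 0, -5],
    [0, 0, -25],
  ],
  spin=[0, 0, 0, 0, 0],
  fingers=0.4,
)

```text
t: 7.9
ee_pos: [0.4819, -0.3646, 0.033]
eef_rot: [[0.685, 0.729, -0.003], [0.729, -0.685, 0.003], [-0.0, -0.005, -1.0]]
contact_force: [0.1, -0.5, 1.0]
grip_width: 0.0376
```

>>> play_rows(
  slide=[
    [0, 0, -40],
    [0, 0, -80],
    [0, 0, -120],
    [0, 0, -160],
    [0, 0, -180],
  ],
  spin=[0, 0, 0, 0, 0],
)

```text
t: 8.4
ee_pos: [0.4844, -0.3668, 0.2191]
eef_rot: [[0.685, 0.729, 0.005], [0.729, -0.685, -0.005], [-0.0, 0.007, -1.0]]
contact_force: [-0.6, -0.3, 0.0]
grip_width: 0.0377
```

```bash
python3 - <<'E'
from h import *
c=cap("wrist","w4.png"); s=arm.observe(); print(s["ee_pos"],s["grip_width"])
for r in arm.silhouettes("wrist","coupling"):
    v,u=np.nonzero(r["mask"]); print(r["conf"],r["extent"],atz(c,(u.mean(),v.mean()),.014))
W=[.5929,-.0189,.22]; go(W)
E
```

```text
[ 0.48538192 -0.36771334  0.22136295] 0.03732907841644431
0.91 [175.9, 78.1, 195.6, 120.4] [ 0.42995921 -0.17710034  0.014     ]
0.86 [307.5, 153.0, 323.9, 192.9] [ 0.48409056 -0.3649254   0.014     ]
go [ 327.9 -159.6   -2.7] spin 0 q6 -0.01
```

The coupling is released in the bin at (0.484,-0.365). Next is the knob.

>>> play_rows(
  slide=[
    [40, -20, 0],
    [80, -40, 0],
    [120, -60, 0],
    [160, -80, 0],
    [200, -100, 0],
  ],
  spin=[0, 0, 0, 0, 0],
)

```text
t: 9.0
ee_pos: [0.5465, -0.1495, 0.2125]
eef_rot: [[0.685, 0.729, -0.003], [0.729, -0.685, 0.001], [-0.001, -0.003, -1.0]]
contact_force: [0.8, 0.5, 0.8]
grip_width: 0.0378
```

>>> play_rows(
  slide=[
    [40, -20, 0],
    [80, -40, 0],
    [115, -55, 0],
    [128, -60, 0],
    [128, -60, 0],
  ],
  spin=[-0.13, -0.26, -0.39, -0.52, -0.65],
)

```text
t: 9.5
ee_pos: [0.5907, -0.0143, 0.2122]
eef_rot: [[0.095, 0.995, -0.003], [0.995, -0.095, 0.001], [0.001, -0.003, -1.0]]
contact_force: [-0.5, -0.5, 0.0]
grip_width: 0.0375
```

>>> play_rows(
  slide=[
    [0, 0, 10],
    [0, 0, 20],
    [0, 0, 30],
    [0, 0, 40],
    [0, 0, 40],
  ],
  spin=[-0.14, -0.28, -0.42, -0.56, -0.66],
)

```text
t: 10.0
ee_pos: [0.5888, -0.0168, 0.1708]
eef_rot: [[-0.532, 0.847, -0.006], [0.847, 0.532, 0.001], [0.004, -0.005, -1.0]]
contact_force: [0.4, 0.9, 0.1]
grip_width: 0.0376
```

```bash
python3 - <<'E'
from h import *
c=cap("wrist"); s=arm.observe(); print(s["t"],s["ee_pos"],s["grip_width"],np.round(s["eef_rot"],3).tolist())
for r in arm.silhouettes("wrist","knob_grip")[:2]: print(r["conf"],r["extent"])
u,v=proj(c,[[.593,-.019,.03]])[0]; print(u,v)
x0,y0=int(u-60),max(0,int(v-55)); print(x0,y0)
cv2.imwrite("pics/w5.png",cv2.resize(c["frame"][y0:y0+110,x0:x0+130,::-1],None,fx=5,fy=5,interpolation=cv2.INTER_CUBIC))
np.savez("w5.npz",**{k:c[k] for k in c})
E
```

```text
10.05 [ 0.58928008 -0.01693224  0.17151535] 0.03726637797586582 [[-0.533, 0.846, -0.005], [0.846, 0.533, 0.001], [0.003, -0.004, -1.0]]
320.33216131265846 188.9362306603823
260 133
```

View pics/w5.png

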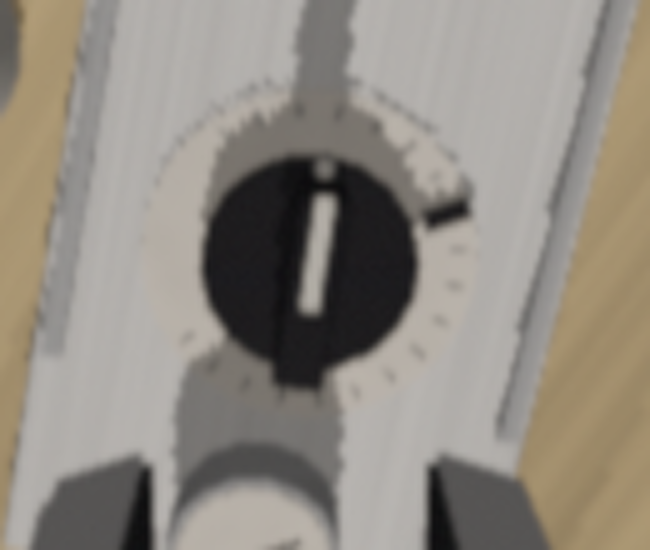

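```bash
python3 - <<'E'
from h import *
c=dict(np.load("w5.npz")); f=lambda p,z: atz(c,(p[0]/5+260,p[1]/5+133),z)[:2]
dial=np.array([f(p,.012) for p in [(148,245),(475,238),(312,83),(165,170),(462,170)]])
# circle fit
def fit(P):
    A=np.c_[2*P,np.ones(len(P))]; s=np.linalg.lstsq(A,(P**2).sum(1),rcond=None)[0]; return s[:2],np.sqrt(s[2]+s[0]**2+s[1]**2)
print("dial",fit(dial))
disc=np.array([f(p,.022) for p in [(203,258),(417,262),(312,153),(235,185),(390,185),(225,330),(385,340)]]); print("disc",fit(disc))
k=fit(disc)[0]
mi,mo=f((430,218),.015),f((468,208),.015); pt=f((323,170),.022); l1,l2=f((322,195),.048),f((308,315),.048)
ang=lambda v:np.degrees(np.arctan2(v[1],v[0]))
for K in (k,fit(dial)[0]):
    print("r",[np.linalg.norm(x-K).round(4) for x in(mi,mo,pt,l1,l2)])
    print("mark",ang(mi-K),ang(mo-K),ang(mo-mi),"pointer",ang(pt-K),ang(l1-l2),ang(l1-K))
# rail line angle: left rail edge z=.014
for a,b in [((95,0),(45,355)),((112,0),(65,355)),((598,0),(500,435)),((640,0),(520,435))]: print("rail",ang(f(a,.014)-f(b,.014)))
R=cv2.Rodrigues(c["rvec"])[0];print("cam",-R.T@c["tvec"].ravel())
E
```

```text
dial (array([ 0.59331059, -0.01446413]), np.float64(0.04095597163133308))
disc (array([ 0.59375197, -0.01611162]), np.float64(0.026613653438864664))
r [np.float64(0.0309), np.float64(0.0405), np.float64(0.0231), np.float64(0.0222), np.float64(0.0056)]
mark 50.363023376334134 49.652294835451244 47.355505108961886 pointer 114.95927982614648 115.96518771097391 116.49241966981337
r [np.float64(0.03), np.float64(0.0396), np.float64(0.0214), np.float64(0.0205), np.float64(0.0073)]
mark 47.703685172657146 47.61940231226232 47.355505108961886 pointer 115.75010935145473 115.96518771097391 117.44135386937897
rail 111.78434771804044
rail 112.4532692323473
rail 112.56594439981409
rail 110.17466728910287
cam [0.54619776 0.05273112 0.35151866]
```

The picture shows the knob disc at about (310,260) in the crop. The white pointer line runs from (308,315) up to (322,195), and the black mark is at (450,213). The pointer is at about 116°, the mark at about 48.5° and the knob centre at about (0.5935,-0.0155).

```bash
python3 - <<'E'
from h import *
go([.5935,-.0157,.06],np.radians(26))
E
```

```text
go [ -1.2   4.2 112.1] spin 0.102 q6 -0.7
```

>>> play_rows(
  slide=[
    [-1, 4, 35],
    [-1, 4, 75],
    [-1, 4, 110],
    [-1, 4, 110],
    [-1, 4, 110],
  ],
  spin=[0.1, 0.1, 0.1, 0.1, 0.1],
)

```text
t: 10.6
ee_pos: [0.5948, -0.0159, 0.0641]
eef_rot: [[-0.439, 0.898, -0.001], [0.898, 0.439, 0.0], [0.001, -0.001, -1.0]]
contact_force: [1.0, -0.4, 0.8]
grip_width: 0.0374
```

```bash
python3 - <<'E'
from h import *
go([.5935,-.0157,.026],np.radians(26))
E
```

```text
go [ 0.7 -1.  38.1] spin 0.001 q6 -0.6
```

>>> play_rows(
  slide=[
    [0, -1, 20],
    [0, -1, 37],
    [0, -1, 37],
  ],
  spin=[0, 0, 0],
)

```text
t: 10.9
ee_pos: [0.5942, -0.0164, 0.0277]
eef_rot: [[-0.44, 0.898, -0.0], [0.898, 0.44, -0.0], [-0.0, -0.0, -1.0]]
contact_force: [-0.7, -0.1, 0.1]
grip_width: 0.037
```

>>> play_rows(
  slide=[
    [0, 0, 0],
    [0, 0, 0],
    [0, 0, 0],
    [0, 0, 0],
    [0, 0, 0],
  ],
  spin=[0, 0, 0, 0, 0],
  fingers=0,
)

```text
t: 11.4
ee_pos: [0.5938, -0.017, 0.0285]
eef_rot: [[-0.441, 0.898, -0.0], [0.898, 0.441, -0.001], [-0.001, -0.001, -1.0]]
contact_force: [-2.7, -1.7, 5.6]
grip_width: 0.0121
```

>>> play_rows(
  slide=[
    [0, 0, 0],
    [0, 0, 0],
    [0, 0, 0],
    [0, 0, 0],
    [0, 0, 0],
  ],
  spin=[0.12, 0.24, 0.36, 0.48, 0.6],
)

```text
t: 11.9
ee_pos: [0.5935, -0.0171, 0.0285]
eef_rot: [[0.148, 0.989, -0.001], [0.989, -0.148, -0.001], [-0.002, -0.001, -1.0]]
contact_force: [-3.4, -1.4, 6.3]
grip_width: 0.0118
```

>>> play_rows(
  slide=[
    [0, 0, 0],
    [0, 0, 0],
    [0, 0, 0],
    [0, 0, 0],
    [0, 0, 0],
  ],
  spin=[0.12, 0.24, 0.36, 0.48, 0.58],
)

```text
t: 12.4
ee_pos: [0.5933, -0.017, 0.0285]
eef_rot: [[0.665, 0.747, -0.001], [0.747, -0.665, -0.001], [-0.002, -0.0, -1.0]]
contact_force: [-3.8, -1.8, 6.4]
grip_width: 0.0115
```

>>> play_rows(
  slide=[
    [0, 0, 0],
    [0, 0, 0],
  ],
  spin=[0, 0],
)

```text
t: 12.6
ee_pos: [0.5933, -0.0169, 0.0285]
eef_rot: [[0.662, 0.749, -0.001], [0.749, -0.662, -0.001], [-0.002, -0.0, -1.0]]
contact_force: [-3.3, -2.0, 6.6]
grip_width: 0.0115
```

>>> play_rows(
  slide=[
    [0, 0, 0],
    [0, 0, 0],
    [0, 0, 0],
    [0, 0, -5],
    [0, 0, -30],
  ],
  spin=[0, 0, 0, 0, 0],
  fingers=0.4,
)

```text
t: 13.1
ee_pos: [0.5919, -0.016, 0.0552]
eef_rot: [[0.662, 0.749, -0.006], [0.749, -0.662, 0.001], [-0.003, -0.005, -1.0]]
contact_force: [-1.2, 0.2, -0.1]
grip_width: 0.0376
```

>>> play_rows(
  slide=[
    [0, 0, -30],
    [0, 0, -60],
    [0, 0, -80],
    [0, 0, -80],
    [0, 0, -80],
  ],
  spin=[0, 0, 0, 0, 0],
)

```text
t: 13.6
ee_pos: [0.594, -0.0163, 0.1372]
eef_rot: [[0.662, 0.749, 0.0], [0.749, -0.662, -0.0], [0.0, 0.0, -1.0]]
contact_force: [0.9, -0.1, 0.0]
grip_width: 0.0374
```

```bash
python3 - <<'E'
from h import *
c=cap("wrist"); s=arm.observe(); print(s["t"],s["ee_pos"],np.round(s["eef_rot"],3).tolist())
u,v=proj(c,[[.593,-.017,.03]])[0]
x0,y0=int(u-45),max(0,int(v-50)); print(x0,y0)
cv2.imwrite("pics/w6.png",cv2.resize(c["frame"][y0:y0+80,x0:x0+90,::-1],None,fx=7,fy=7,interpolation=cv2.INTER_CUBIC))
np.savez("w6.npz",**{k:c[k] for k in c})
E
```

```text
13.65 [ 0.59336602 -0.01619368  0.13625641] [[0.662, 0.749, -0.002], [0.749, -0.662, 0.0], [-0.001, -0.001, -1.0]]
272 143
```

View pics/w6.png

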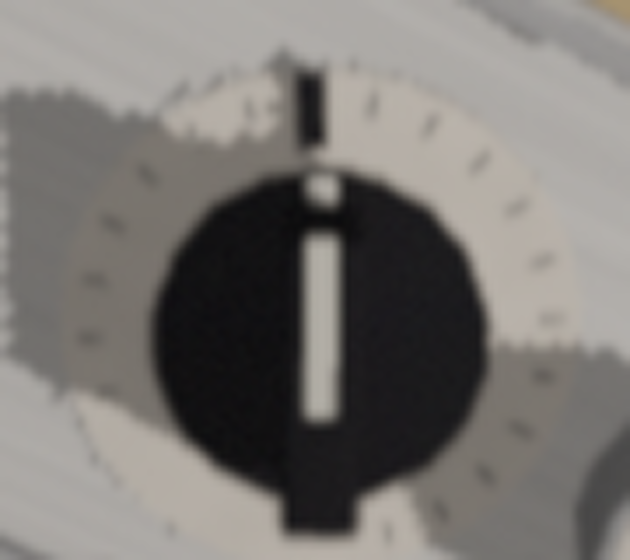

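The picture shows the pointer tip at (323,185), the disc centre column at about 320.5, and the mark at column 311 (rows 72-148). The pointer is about 3° past the mark clockwise.

```bash
python3 - <<'E'
from h import *
c=dict(np.load("w6.npz")); f=lambda p,z: atz(c,((p[0]+.0)/7+272,p[1]/7+143),z)[:2]
def fit(P):
    A=np.c_[2*P,np.ones(len(P))]; s=np.linalg.lstsq(A,(P**2).sum(1),rcond=None)[0]; return s[:2],np.sqrt(s[2]+s[0]**2+s[1]**2)
ang=lambda v:np.degrees(np.arctan2(v[1],v[0]))
dial=np.array([f(p,.012) for p in [(65,315),(578,310),(190,95),(430,78),(530,170),(85,425),(110,470)]])
disc=np.array([f(p,.022) for p in [(153,335),(489,335),(200,230),(440,230),(180,420),(460,420)]])
mi,mo=f((311,148),.015),f((311,72),.015); pt=f((323,185),.022); l1,l2=f((322,235),.048),f((320,420),.048)
for K,r in (fit(dial),fit(disc)): print(K,r,"mark",ang((mi+mo)/2-K),np.linalg.norm(mi-K),np.linalg.norm(mo-K),"ptr",ang(pt-K),"line",ang(l1-l2),ang(l1-K),"tab",ang(mo-mi))
go([.5933,-.0169,.0285])
E
```

```text
[ 0.59368448 -0.01692817] 0.04210328997309665 mark 50.618919841095114 0.029020873317415274 0.040853144371040394 ptr 47.18225556704983 line 47.93090035779945 47.55346439031126 tab 48.44546356789086
[ 0.59354704 -0.01736215] 0.025930719690746035 mark 50.89294999990104 0.02944528021894694 0.041275208643368914 ptr 47.628290807884454 line 47.93090035779945 48.031540490172056 tab 48.44546356789086
go [ -0.5   0.6 107.8] spin 0 q6 0.58
```

>>> play_rows(
  slide=[
    [0, 0, 30],
    [0, 0, 70],
    [0, 0, 100],
    [0, 0, 108],
    [0, 0, 108],
  ],
  spin=[0, 0, 0, 0, 0],
)

```text
t: 14.15
ee_pos: [0.5924, -0.0161, 0.027]
eef_rot: [[0.662, 0.749, -0.005], [0.749, -0.662, 0.001], [-0.003, -0.004, -1.0]]
contact_force: [-0.4, -0.5, 0.5]
grip_width: 0.0374
```

>>> play_rows(
  slide=[
    [0, 0, 0],
    [0, 0, 0],
    [0, 0, 0],
    [0, 0, 0],
    [0, 0, 0],
  ],
  spin=[0, 0, 0, 0, 0],
  fingers=0,
)

```text
t: 14.65
ee_pos: [0.5943, -0.0158, 0.0306]
eef_rot: [[0.663, 0.749, 0.001], [0.749, -0.663, 0.001], [0.001, 0.0, -1.0]]
contact_force: [-0.7, 3.1, 6.2]
grip_width: 0.0119
```

>>> play_rows(
  slide=[
    [0, 0, 0],
    [0, 0, 0],
    [0, 0, 0],
    [0, 0, 0],
  ],
  spin=[-0.03, -0.05, -0.05, -0.05],
)

```text
t: 15.05
ee_pos: [0.5943, -0.0158, 0.0306]
eef_rot: [[0.624, 0.781, 0.001], [0.781, -0.624, 0.001], [0.001, 0.0, -1.0]]
contact_force: [-2.1, 2.3, 5.8]
grip_width: 0.012
```

>>> play_rows(
  slide=[
    [0, 0, 0],
    [0, 0, 0],
    [0, 0, 0],
    [0, 0, -5],
    [0, 0, -30],
  ],
  spin=[0, 0, 0, 0, 0],
  fingers=0.4,
)

```text
t: 15.55
ee_pos: [0.5919, -0.0162, 0.0572]
eef_rot: [[0.624, 0.781, -0.006], [0.781, -0.624, 0.001], [-0.003, -0.005, -1.0]]
contact_force: [-0.4, -0.1, -0.2]
grip_width: 0.0375
```

>>> play_rows(
  slide=[
    [0, 0, -30],
    [0, 0, -60],
    [0, 0, -80],
    [0, 0, -80],
    [0, 0, -80],
  ],
  spin=[0, 0, 0, 0, 0],
)

```text
t: 16.05
ee_pos: [0.594, -0.0164, 0.1392]
eef_rot: [[0.624, 0.781, 0.0], [0.781, -0.624, -0.0], [-0.0, 0.0, -1.0]]
contact_force: [-0.0, -0.1, -1.2]
grip_width: 0.0377
```

```bash
python3 - <<'E'
from h import *
c=cap("wrist"); s=arm.observe(); print(s["t"],s["ee_pos"],np.round(s["eef_rot"],3).tolist())
u,v=proj(c,[[.593,-.017,.03]])[0]
x0,y0=int(u-45),max(0,int(v-50)); print(x0,y0)
cv2.imwrite("pics/w7.png",cv2.resize(c["frame"][y0:y0+80,x0:x0+90,::-1],None,fx=7,fy=7,interpolation=cv2.INTER_CUBIC))
np.savez("w7.npz",**{k:c[k] for k in c})
E
```

```text
16.1 [ 0.59332594 -0.01631211  0.1382601 ] [[0.624, 0.781, -0.002], [0.781, -0.624, 0.0], [-0.001, -0.001, -1.0]]
272 143
```

View pics/w7.png

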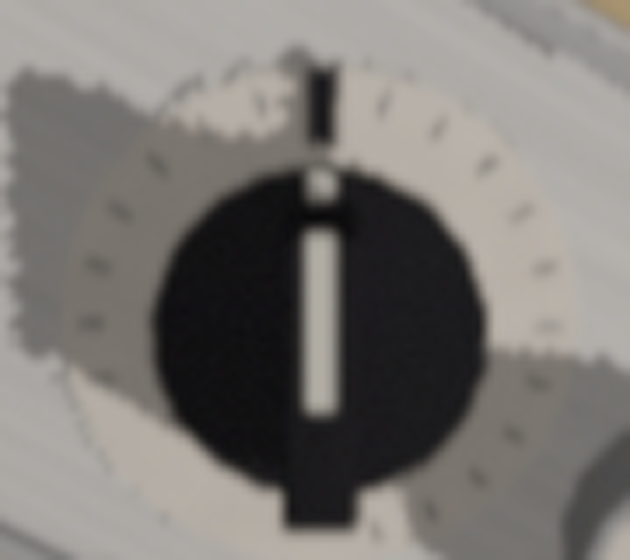

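The pointer (322,185), the centre (320.5) and the mark (320,105) are now in one column, so the knob is set to within about 0.5°. Next is the hood fin.

```bash
python3 - <<'E'
from h import *
go([.5363,.1261,.14],np.radians(111.8))
E
```

```text
go [  75.7 -133.4   -1.6] spin 0.516 q6 0.53
```

>>> play_rows(
  slide=[
    [22, -40, 0],
    [44, -80, 0],
    [66, -118, 0],
    [76, -133, 0],
    [76, -133, 0],
  ],
  spin=[0.13, 0.26, 0.39, 0.516, 0.516],
)

```text
t: 16.6
ee_pos: [0.5355, 0.128, 0.1377]
eef_rot: [[0.927, 0.375, -0.004], [0.375, -0.927, 0.0], [-0.003, -0.001, -1.0]]
contact_force: [0.5, -0.7, -0.6]
grip_width: 0.0375
```

```bash
python3 - <<'E'
from h import *
c=cap("wrist","w8.png"); s=arm.observe(); print(s["t"],s["ee_pos"])
go([.5363,.1261,.063],np.radians(111.8))
print(proj(c,[[.5363,.1261,.089],[.5363+.0204,.1261+.0082,.089],[.5363-.0204,.1261-.0082,.089]]))
E
```

```text
16.65 [0.53652439 0.12652639 0.13787482]
go [-0.2  0.3 74.9] spin 0.005 q6 1.29
[[319.82697523 211.21946391]
 [319.94555978 186.7503779 ]
 [319.71438076 234.4525385 ]]
```

View pics/w8.png

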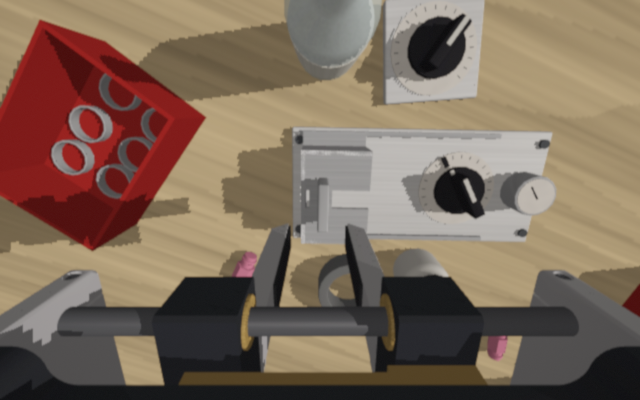

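The fin is at (323,205), within 2 px of the prediction, and the plate is square to the tool. Lower, grip the fin and slide.

>>> play_rows(
  slide=[
    [0, 1, 30],
    [0, 1, 60],
    [0, 1, 72],
    [0, 1, 72],
  ],
  spin=[0, 0, 0, 0],
)

```text
t: 17.05
ee_pos: [0.5368, 0.1237, 0.0651]
eef_rot: [[0.928, 0.372, -0.005], [0.372, -0.928, -0.001], [-0.005, -0.001, -1.0]]
contact_force: [-0.3, 0.6, -0.3]
grip_width: 0.0374
```

>>> play_rows(
  slide=[
    [0, 0, 0],
    [0, 0, 0],
    [0, 0, 0],
    [0, 0, 0],
    [0, 0, 0],
  ],
  spin=[0, 0, 0, 0, 0],
  fingers=0,
)

```text
t: 17.55
ee_pos: [0.5388, 0.1251, 0.0683]
eef_rot: [[0.928, 0.371, 0.002], [0.371, -0.928, -0.0], [0.002, 0.001, -1.0]]
contact_force: [-0.2, -0.6, 3.6]
grip_width: 0.0096
```

>>> play_rows(
  slide=[
    [0, 8, 0],
    [0, 20, 0],
    [0, 35, 0],
    [0, 50, 0],
    [0, 60, 0],
  ],
  spin=[0, 0, 0, 0, 0],
)

```text
t: 18.05
ee_pos: [0.5604, 0.0688, 0.0683]
eef_rot: [[0.929, 0.371, -0.0], [0.371, -0.929, 0.001], [0.0, -0.001, -1.0]]
contact_force: [-2.0, 1.1, 8.3]
grip_width: 0.0097
```

>>> play_rows(
  slide=[
    [0, 15, 0],
    [0, 30, 0],
    [0, 45, 0],
    [0, 60, 0],
    [0, 70, 0],
  ],
  spin=[0, 0, 0, 0, 0],
)

```text
t: 18.55
ee_pos: [0.5855, 0.0034, 0.0683]
eef_rot: [[0.929, 0.371, -0.002], [0.371, -0.929, 0.0], [-0.002, -0.001, -1.0]]
contact_force: [-4.4, 1.1, 9.0]
grip_width: 0.0099
```

>>> play_rows(
  slide=[
    [0, 4, 0],
    [0, 8, 0],
    [0, 11, 0],
    [0, 13, 0],
    [0, 13, 0],
  ],
  spin=[0, 0, 0, 0, 0],
)

```text
t: 19.05
ee_pos: [0.589, -0.0056, 0.0683]
eef_rot: [[0.929, 0.37, -0.004], [0.37, -0.929, 0.005], [-0.002, -0.006, -1.0]]
contact_force: [-4.7, 6.0, 11.2]
grip_width: 0.0093
```

```bash
python3 - <<'E'
from h import *
s=arm.observe(); p=s["ee_pos"]; ey=np.array([-.371,.928]); print(p,s["contact_force"],"travel",-(p[:2]-np.array([.5388,.1251]))@ey)
E
```

```text
[ 0.58895434 -0.00558953  0.06829493] [-4.70247897  6.02158749 11.1897144 ] travel 0.13988714384646134
```

>>> play_rows(
  slide=[
    [0, 3, 0],
    [0, 5, 0],
    [0, 5, 0],
  ],
  spin=[0, 0, 0],
)

```text
t: 19.35
ee_pos: [0.5889, -0.0057, 0.0682]
eef_rot: [[0.929, 0.369, -0.007], [0.369, -0.929, 0.012], [-0.002, -0.014, -1.0]]
contact_force: [-7.4, 15.8, 12.1]
grip_width: 0.0098
```

```bash
python3 - <<'E'
from h import *
s=arm.observe(); p=s["ee_pos"]; ey=np.array([-.371,.928]); print(p,s["contact_force"],"travel",-(p[:2]-np.array([.5388,.1251]))@ey)
E
```

```text
[ 0.58894948 -0.00571419  0.06822054] [-7.3728375  15.77300542 12.08760912] travel 0.14000102270192258
```

The hood is on its stop: the position is unchanged while the force rises. Release and retreat.

>>> play_rows(
  slide=[
    [0, -4, 0],
    [0, -4, 0],
    [0, -4, 0],
    [0, -4, -10],
    [0, -4, -40],
  ],
  spin=[0, 0, 0, 0, 0],
  fingers=0.4,
)

```text
t: 19.85
ee_pos: [0.5895, -0.009, 0.1053]
eef_rot: [[0.928, 0.371, -0.006], [0.371, -0.929, 0.0], [-0.006, -0.003, -1.0]]
contact_force: [-0.3, 0.3, -0.2]
grip_width: 0.0372
```

>>> play_rows(
  slide=[
    [0, 0, -40],
    [0, 0, -80],
    [0, 0, -120],
    [0, 0, -150],
    [0, 0, -150],
  ],
  spin=[0, 0, 0, 0, 0],
)

```text
t: 20.35
ee_pos: [0.5945, -0.0095, 0.2632]
eef_rot: [[0.928, 0.371, 0.011], [0.371, -0.929, -0.002], [0.009, 0.006, -1.0]]
contact_force: [0.3, 1.5, -0.7]
grip_width: 0.0377
```

>>> play_rows(
  slide=[
    [-40, 0, 0],
    [-80, 0, 0],
    [-120, 0, 0],
    [-160, 0, 0],
    [-160, 0, 0],
  ],
  spin=[0, 0, 0, 0, 0],
)

```text
t: 20.85
ee_pos: [0.4381, -0.0689, 0.2567]
eef_rot: [[0.929, 0.369, -0.004], [0.369, -0.929, -0.001], [-0.004, -0.001, -1.0]]
contact_force: [1.2, 0.5, -0.2]
grip_width: 0.0376
```

```bash
python3 - <<'E'
from h import *
s=arm.observe(); print(s["t"],s["ee_pos"],s["contact_force"])
a=cap("side")["frame"][90:400,200:470,::-1]; c=cap("top"); w=cap("wrist")["frame"]
cv2.imwrite("pics/f.png",np.hstack([cv2.resize(a,(430,494)),cv2.resize(w[:,:,::-1],(370,494//2*0+231)) if 0 else cv2.resize(c["frame"][110:350,190:460,::-1],(370,494))]))
hz=dict(regulator2=.01,bottle=.1,jar=.072,tape=.03,coupling=.014)
for k,z in hz.items():
    for r in arm.silhouettes("top",k)[:4]:
        v,u=np.nonzero(r["mask"]); print(k,round(r["conf"],2),np.round(r["extent"]),atz(c,(u.mean(),v.mean()),z).round(3))
E
```

```text
20.85 [ 0.43809738 -0.06890115  0.25669982] [ 1.24993846  0.48016981 -0.15595688]
regulator2 0.69 [228. 126. 271. 168.] [0.709 0.075 0.01 ]
bottle 0.7 [194. 137. 226. 171.] [0.669 0.169 0.1  ]
jar 0.27 [242. 134. 261. 158.] [0.697 0.068 0.072]
tape 0.3 [217. 157. 326. 233.] [0.584 0.042 0.03 ]
coupling 0.58 [339. 238. 351. 259.] [ 0.428 -0.178  0.014]
coupling 0.45 [404. 218. 421. 230.] [ 0.485 -0.366  0.014]
```

View pics/f.png

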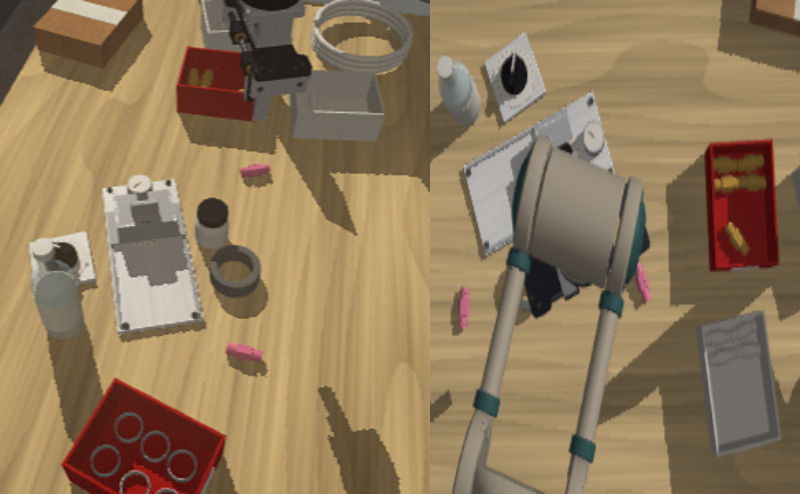

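```bash
python3 -c "
from workcell import arm
print(arm.finish_job())"
```

```text
the job is handed in; nothing more can be done
None
```

The regulator job is done and handed in at about 21 s of the 72 s allowed.

- **Coupling:** the brass coupling lies in the empty half of the red couplings bin, at about (0.485, -0.366). The last top picture shows it there.
- **Knob:** I turned it to the set mark, looked from close by, and turned it back about 3° because it had gone past. A second close look put the pointer and mark in line to about 0.5°.
- **Hood:** it was slid last, by its fin, until it stopped moving. A further 5 mm push only raised the force, to about 16 N along the slide. The fin stopped at (0.589, -0.006), within 1 mm of where it should be when home. The measured travel was 140 mm rather than 142 mm, which I put down to finger give and an inexact start reading.
- **Other things:** in the last pictures the neighbouring regulator, bottle, jar and tape look unmoved. The detector found the regulator and bottle within about 1 mm of before. For the jar and tape it gave only low-confidence wrong matches because the arm hid them from the top camera, so I judged those two by eye from the side picture. The neighbouring knob's angle was also judged only by eye.
- **Not rechecked:** the hood now covers the knob, so its setting could not be looked at again after the slide.

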